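# Register a heater block against a fence and a collar stop

## Task

Set up the registration fixture and square the aluminium heater block in it: first slide the narrow spacer ring down the fixture's post until it sits on the plate, then the wide stop collar down onto it, letting go of each. Then set the block flat on the plate with its long side along the low fence and push it firmly into the corner, long side against the fence and end face against the collar. Finish while still holding the block pressed against both, as if waiting for a clamp, and leave the other things on the bench where they are.

Things in the scene. Friction and masses are not known exactly. Their poses are not given: they have to be found in the camera images.
- fixture: fixed aluminium base plate 150 (its x) x 220 (its y) mm, top 12 mm above the bench. Origin: centre of its underside; z up. Carries a post (axis at x=+20, y=+65 mm) and a low fence on its +x side. With the block home, the block's centre is at x=+20, y=-9 (to -7 as the collar takes up its play), z=+42 mm here, long axis along y: push it toward +x (fence) and +y (collar).
- fence: the low steel fence, fixed on the fixture; its origin and axes are those of the fixture. Its stop face looks to -x at x=+45 mm and runs from y=-85 to y=+30 mm; 14 mm thick; from z=12 to z=32 mm; fingers on the block's upper part pass above it. Friction of the block on plate, fence and collar is 0.5 to 0.7: bearing down makes it drag and can feign a stop.
- post_foot (a point): the foot of the post, on its axis at the plate's top (12 mm above the bench); axes as the fixture. The post is 16 mm in diameter, its tip 74 mm above this point, tapered to 8 mm diameter over the last 8 mm.
- spacer_c (a point): centre (half-way up) of the spacer ring, the narrow steel ring: outside diameter 32 mm, bore 20 mm, 30 mm high, 60 g. Stands upright (z up) on the bench. Home, this point is 15 mm above the post's foot. Grip it across its outside.
- spacer: the spacer ring, origin at the centre of its underside
- collar_c (a point): centre (half-way up) of the stop collar, the wide steel ring: outside diameter 48 mm, bore 20 mm, 30 mm high, 100 g. Stands upright (z up) on the bench. Home on the spacer, this point is 45 mm above the post's foot. It changes places with the spacer from start to start.
- collar: the stop collar, origin at the centre of its underside
- block_c (a point): centre (half-way up) of the heater block, an aluminium block 50 mm (its x) x 100 mm (its y) x 60 mm high with eight round wells in its top, about 0.3 to 0.5 kg, standing flat on the bench with the wells up. Either end may go to the collar. Grip it across the 50 mm width, near the top (above the fence's height).
- block: the heater block, origin at the centre of its underside
- tape_roll: bystander: small brown paper tape roll, 36 mm across, 46 mm high, standing; origin at the centre of its underside
- marker_0: bystander: black marker pen, 135 mm long (its y), 14 mm high, lying behind the fixture; origin at the centre of its underside
- reagent_box: bystander: small carton 46 x 88 x 52 mm; origin at the centre of its underside
- specimen_cup_0: bystander: clear specimen cup with a screw lid, 62 mm across, 61 mm high; origin at the centre of its underside
Mind the look-alikes: they are no part of the job. What is shaped like the collar but green or red is not meant.

How it is judged:
By the outcome, as a careful person would: the job done as asked, in the order asked, and still so for the second after the job is handed in, while the arm keeps its last pose, push and grip.
It also fails if it takes over 72 s, if anything falls off the work surface, if the arm or the gripper's body presses on something with over 40 N, if the wrist force passes 120 N, or if a joint passes its speed limit or range.

## Robot

A 7-joint arm with a two-finger parallel gripper is mounted at the origin on a cart in front of the work surface, level with it; the furniture and walls round the work are solid. World frame = base frame: x ahead of the robot, y to its left, z up, the work surface at z = 0. Lengths are in m, angles in rad, forces in N, time in s.
With the tool pointing down it reaches from about 0.425 to 0.95 m from the base axis. Payload 4.7 kg.
Tool frame: the origin (TCP) lies where the fingers leave the gripper's body, on its centre line; the fingertips stand 70 mm ahead of it and the grasp point (between the pads) lies 51 mm ahead of it (env.grasp_offset is the distance from the TCP to the grasp point, in m); z points along the fingers, y is the line along which they close (so a half turn about z gives the same grasp; the last joint's range is limited). The gripper opens to 87 mm and grips with 3 to 60 N. Pads are 19 mm wide; open, the fingers measure 117 mm over their backs; the gripper's body (75 mm by 190 mm) begins 51 mm behind the grasp point.
Start: joints at [-1.174, 0.469, -0.049, 1.532, 0.024, 1.141, -0.082], TCP at [0.279, 0.615, 0.292] pointing down, gripper open.
Joint ranges: [-2.59, 2.59], [-0.33, 1.99], [-1.39, 1.29], [0.1, 2.45], [-1.04, 4.18], [0.21, 1.99], [-2.66, 2.66]. Speed limits (rad/s): [2.57, 2.57, 3.14, 3.14, 3.14, 3.14, 3.14].

## Interface

Orientations are given as a rotation vector (axis times angle).
In Python, from workcell import env, cams gives the robot as it stands. Calls block until the motion is done:
- env.goto(position, orientation): joint-space move of the TCP to a pose.
- env.move_l(position, velocity=0.15, attitude=None, max_force=None): straight line of the TCP; attitude=None keeps the orientation; velocity is the mean speed in m/s. With max_force (N) it stops when the force on the tool has changed by that much, and returns True; else False.
- env.move_j(angles): joint-space move.
- env.set_gripper(opening, squeeze=None): finger opening in m; squeeze is the grip in N (None keeps the last); returns when the fingers have stopped.
- env.dwell(seconds).
- env.ik(position, orientation): joint angles nearest the present ones, or None.
- env.state(): the state.
- cams.capture(name): name is "side" or "top" or "wrist"; returns (picture, depth): 420x560x3 uint8, blue, green, red; 420x560 float32, m along the optical axis (not along the pixel's ray), 0 where there is no reading.
- cams.camera_info(name): a dict with "camera_matrix" (3x3 intrinsics, pixels), "R" (3x3) and "t" (3): a world point X has camera coordinates R X + t; the wrist camera has in their place "tool_from_camera" (4x4, takes a point from camera to tool coordinates, whose origin is the TCP and whose axes are the flange's). Camera axes: x right, y down, z forward; pixel columns grow to the right and rows downward; lengths in m; the calibration is good to about 2 mm. A picture is of the moment at which its call begins: read the wrist's pose just before it. camera_info takes no time and is no camera call.
A pose or a line that the arm cannot do raises env.PlanningError and nothing moves.
- env.hand_in(): hands the job in; it is judged then, once.
The state is a dict: "time": time; "joint_positions": joint angles; "joint_vel": joint speeds; "joint_torque": joint torques, N m; "ee_pos": TCP position; "tcp_rot": TCP orientation; "force": force on the tool from outside, world axes, zero at the start; "moment": the same for the moment, N m; "finger_gap": finger opening in m; "grasp_force": force on a finger pad.
Only numpy, scipy, OpenCV 4.12 (cv2) and the standard library are available. Lean on these libraries where they do the work, as an engineer would, in place of code of your own. Each camera call takes 0.05 s, during which the arm holds its last target. There are 200 camera calls.

## Working session

There is one attempt and no reset: what is moved stays moved. The work goes in short steps, each a Python script; the robot and the scene stay as the last script left them, time stands still between calls to the robot, and variables do not carry over. Pictures are saved under pics/ and viewed, at most 10 in all, crops included, and the job is handed in when it is done.

```bash
ls; mkdir -p pics; python3 - <<'E'
from workcell import env,cams
import cv2,numpy as np
for n in("top","side"):
    p,d=cams.capture(n); cv2.imwrite(f"pics/{n}0.png",p); np.save(f"pics/{n}0.npy",d)
    i=cams.camera_info(n); print(n,np.round(i["camera_matrix"],1).tolist(),np.round(i["R"],3).tolist(),np.round(i["t"],3))
print(cams.camera_info("wrist")["tool_from_camera"],env.state())
E
```

```text
pics
top [[421.8, 0.0, 282.5], [0.0, 421.8, 209.4], [0.0, 0.0, 1.0]] [[0.021, -1.0, 0.002], [-0.994, -0.021, -0.108], [0.108, 0.0, -0.994]] [-0.009  0.529  1.108]
side [[458.1, 0.0, 278.9], [0.0, 458.1, 214.6], [0.0, 0.0, 1.0]] [[0.939, -0.343, 0.018], [-0.222, -0.647, -0.729], [0.262, 0.681, -0.684]] [-0.518  0.18   0.936]
[[ 4.84015690e-04 -9.62702503e-01 -2.70561742e-01  7.50040035e-02]
 [ 9.99999097e-01  8.05085584e-04 -1.07569774e-03 -4.32526730e-04]
 [ 1.25340227e-03 -2.70560977e-01  9.62702024e-01 -9.22944954e-02]
 [ 0.00000000e+00  0.00000000e+00  0.00000000e+00  1.00000000e+00]] {'time': 0.1, 'joint_positions': array([-1.1738911 ,  0.46938225, -0.04862004,  1.53355269,  0.02411101,
        1.14102704, -0.08232844]), 'joint_vel': array([-2.91581108e-05, -4.86567198e-03, -1.10146958e-03, -2.28996668e-03,
       -3.68826992e-04,  9.62582126e-04, -8.83867182e-04]), 'joint_torque': array([ 6.16711022e-04, -5.09167135e+01, -8.11737170e-02, -2.36831868e+01,
       -6.14668429e-02,  3.44209664e-02,  8.31944203e-05]), 'ee_pos': array([0.27861353, 0.61436161, 0.29129911]), 'tcp_rot': array([-6.63703065e-01, -3.07035910e+00,  2.75625819e-03]), 'force': array([-0.67209807,  0.13603321,  0.50862183]), 'moment': array([ 0.0025464 , -0.01432565,  0.01864528]), 'grasp_force': 0.0, 'finger_gap': 0.08680881004519561}
```

View pics/top0.png

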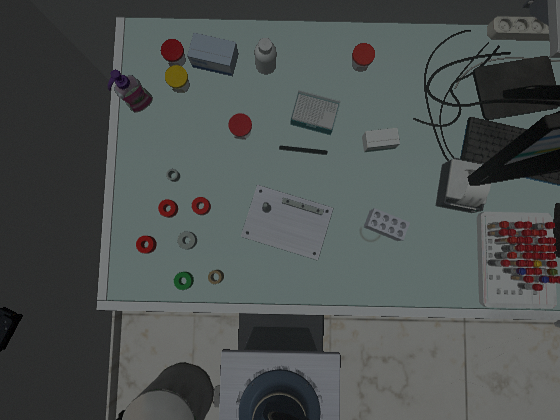

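View pics/side0.png

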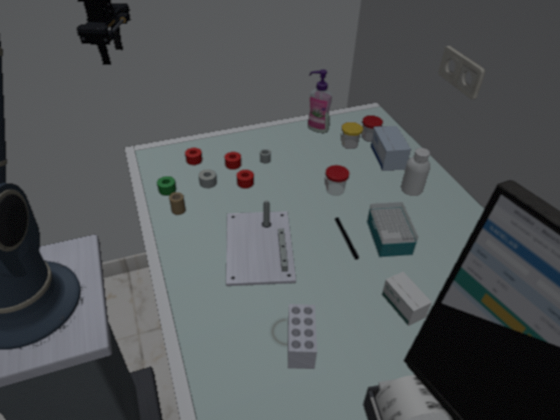

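The top view shows:
- **Narrow grey ring:** (173,175), the spacer.
- **Wide grey ring:** (187,240), the collar.
- **Look-alikes:** red rings at (168,208), (201,205) and (146,244), a green ring at (183,281), and the brown tape roll at (216,277).
- **Fixture:** (288,222), with the post at (266,208) and the fence at (302,206).
- **Block:** (386,224).

The grey rings are the ones that match the description. I'll confirm that in an enlarged crop.

```bash
python3 - <<'E'
import cv2
p=cv2.imread("pics/top0.png")
c=cv2.resize(p[160:300,130:420],None,fx=2.75,fy=2.75,interpolation=cv2.INTER_CUBIC)
cv2.imwrite("pics/crop0.png",cv2.convertScaleAbs(c,alpha=1.5))
E
```

```text
(no output)
```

View pics/crop0.png

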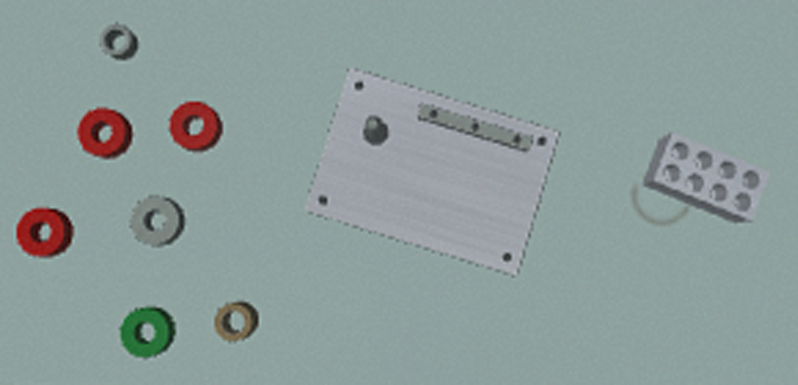

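The crop confirms it. The spacer is the narrow grey ring at crop (117,41) and the collar is the wide grey ring at (156,220). The post tip is at about (374,122), the plate corners are at (349,69), (559,131), (519,274) and (307,212), and the wells on the block centre at about (711,176).

```bash
cat >h.py <<'E'
from workcell import env,cams
import numpy as np,cv2
from scipy.spatial.transform import Rotation as Ro
GO=env.grasp_offset
def rv(yaw):  # tool down; tool x at yaw in world, tool y at yaw-90
    return (Ro.from_euler('z',yaw)*Ro.from_euler('x',np.pi)).as_rotvec()
def cloud(name,d,st=None):
    i=cams.camera_info(name);K=np.array(i["camera_matrix"])
    v,u=np.indices(d.shape); c=np.stack([(u-K[0,2])/K[0,0]*d,(v-K[1,2])/K[1,1]*d,d],-1)
    if name!="wrist": return (c-np.array(i["t"]))@np.array(i["R"])
    T=np.array(i["tool_from_camera"]); c=c@T[:3,:3].T+T[:3,3]
    return c@Ro.from_rotvec(st["tcp_rot"]).as_matrix().T+st["ee_pos"]
def look(name="wrist",save=None):
    st=env.state(); p,d=cams.capture(name)
    if save: cv2.imwrite(f"pics/{save}.png",p)
    return p,d,cloud(name,d,st)
def sel(P,d,c,r,z0,z1):
    m=(d>0)&(np.hypot(P[...,0]-c[0],P[...,1]-c[1])<r)&(P[...,2]>z0)&(P[...,2]<z1)
    return P[m]
def rect(X):
    (c,s,a)=cv2.minAreaRect((X[:,:2]*1000).astype(np.float32)); return np.array(c)/1000,s,a
E
python3 - <<'E'
from h import *
d=np.load("pics/top0.npy"); P=cloud("top",d)
i=cams.camera_info("top");K=np.array(i["camera_matrix"]);R=np.array(i["R"]);t=np.array(i["t"])
def pz(u,v,z):
    r=R.T@np.linalg.solve(K,[130+u/2.75,160+v/2.75,1]); o=-R.T@t
    return (o+r*(z-o[2])/r[2])[:2]
for n,u,v,z in[("sp",117,41,.03),("col",156,220,.03),("tip",374,121,.086),("blk",711,176,.06)]:
    c=pz(u,v,z); X=sel(P,d,c,.035 if z<.05 else .012 if z>.08 else .08,z-.008,z+.008)
    print(n,c.round(4),len(X),X.mean(0).round(4) if len(X) else 0, rect(X) if len(X)>3 else 0)
C=[pz(*q,.012) for q in[(349,69),(559,131),(519,274),(307,212)]]
m=np.mean(C,0);y=(C[0]-C[1]+C[3]-C[2]);print("plate",m.round(4),np.degrees(np.arctan2(y[1],y[0]))-90, np.linalg.norm(C[0]-C[1]),np.linalg.norm(C[1]-C[2]))
X=sel(P,d,m,.16,.004,.02);print(rect(X),X[:,2].mean())
E
```

```text
sp [0.617  0.3025] 73 [0.6189 0.3053 0.0286] (array([0.61931964, 0.30532742]), (31.50078773498535, 29.2857608795166), 39.9904899597168)
col [0.4416 0.256 ] 216 [0.442  0.2576 0.029 ] (array([0.44294916, 0.2574306 ]), (45.491878509521484, 45.603675842285156), 0.6957581043243408)
tip [0.5361 0.0447] 27 [0.5341 0.0461 0.0829] (array([0.53425867, 0.04605688]), (12.561222076416016, 12.846084594726562), 48.2735481262207)
blk [ 0.4935 -0.2756] 552 [ 0.4941 -0.275   0.0591] (array([ 0.49435413, -0.27550348]), (101.59508514404297, 51.195072174072266), 68.13553619384766)
plate [ 0.4965 -0.0124] -15.200265431694419 0.21845851068318503 0.14716976422777955
(array([ 0.49082693, -0.0154946 ]), (306.5859069824219, 291.28216552734375), 7.112191677093506) 0.01134717065096946
```

```bash
python3 - <<'E'
from h import *
yaw=np.radians(165)
print(cams.camera_info("wrist")["camera_matrix"])
for n,c,z,y in[("fix",(.51,.01),.28,75),("fix",(.51,.01),.28,-105),("sp",(.619,.305),.2,165),("spd",(.619,.305),.078,165),("cold",(.442,.257),.078,165),("post",(.534,.046),.09,165),("blkd",(.494,-.275),.1,68),("blkd",(.494,-.275),.1,-112)]:
    q=env.ik([*c,z],rv(np.radians(y))); print(n,y,None if q is None else np.round(q,2))
env.goto([.50,.0,.29],rv(np.radians(75)))
p,d,P=look(save="w_fix"); np.save("pics/w_fix.npy",P); print(env.state()["time"],env.state()["ee_pos"])
tip=sel(P,d,(.534,.046),.02,.075,.095); print("tip",len(tip),tip.mean(0),rect(tip))
f=sel(P,d,(.5165,-.05),.1,.027,.037); f=f[(f[:,0]-.534)*1>-.03]; print("fence",len(f),rect(f))
E
```

```text
[[339.05645668   0.         275.90697981]
 [  0.         339.05645668 207.79111336]
 [  0.           0.           1.        ]]
fix 75 [-0.56  0.23  0.54  1.96 -0.14  0.99 -0.22]
fix -105 [ 0.81  0.44 -1.17  1.89  0.46  1.11  2.34]
sp 165 [-0.53  0.57  0.02  1.59 -0.01  0.98  0.8 ]
spd 165 [-0.52  0.71  0.    1.65 -0.    0.77  0.79]
cold 165 [-0.61  0.51  0.    2.09 -0.    0.54  0.7 ]
post 165 [-0.26  0.51  0.13  2.04 -0.11  0.6   1.25]
blkd 68 [-0.28  0.8   1.04  2.   -0.91  0.9   0.88]
blkd -112 [-0.31  0.84  1.1   2.   -0.96  0.95 -2.22]
2.475 [0.50024402 0.0011823  0.28988765]
tip 253 [0.53368889 0.04726207 0.08246386] (array([0.53382727, 0.046822  ]), (15.284112930297852, 14.88731861114502), 28.18423843383789)
fence 1338 (array([ 0.53947333, -0.05054161]), (114.64059448242188, 14.202554702758789), 74.11408996582031)
```

View pics/w_fix.png

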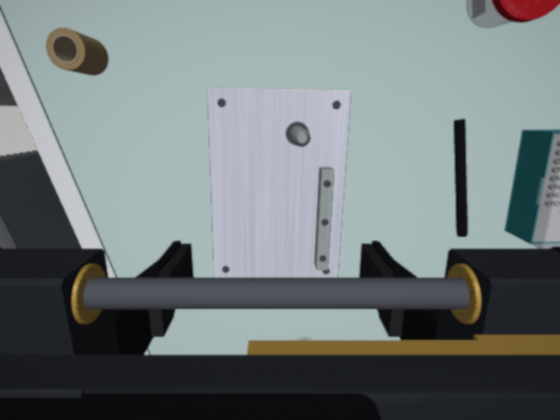

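The wrist view shows the post tip at (298,133) and the fence running from (325,170) to (323,268) on the plate. The measured post position agrees with the fence geometry. Next is the spacer pick.

```bash
python3 - <<'E'
from h import *
P=np.load("pics/w_fix.npy"); d=np.ones(P.shape[:2])
f=sel(P,d,(.5395,-.0505),.062,.027,.037)[:,:2]; f=f[np.abs((f-[.5395,-.0505])@[.9617,-.274])<.009]
e=np.linalg.svd(f-f.mean(0),full_matrices=False)[2][0]; print("fence PCA",len(f),f.mean(0),np.degrees(np.arctan(e[1]/e[0])))
pl=sel(P,d,(.53,.03),.1,.008,.017); 
Rm=lambda a:np.array([[np.cos(a),-np.sin(a)],[np.sin(a),np.cos(a)]])
a=np.radians(-15.9); L=(pl[:,:2]-[.497,-.0098])@Rm(a)   # fixture frame
for s in(-1,1):
    b=np.arange(0,.1,.004); ed=[]
    for y in b:
        k=L[(np.abs(L[:,1]-y)<.002)]
        if len(k)>3: ed.append((y,s*np.max(s*k[:,0])))
    ed=np.array(ed); print("edge",s,len(ed),ed[:,1].mean() if len(ed) else 0,np.degrees(np.polyfit(ed[:,0],ed[:,1],1)[0]) if len(ed)>3 else 0)
y=np.radians(165)
env.goto([.619,.305,.2],rv(y)); p,d,P=look(save="w_sp")
X=sel(P,d,(.619,.305),.03,.022,.038); print("spacer",len(X),X.mean(0),rect(X)); print(env.state()["time"])
E
```

```text
fence PCA 1338 [ 0.53981869 -0.04807289] 74.11274950183464
edge -1 25 -0.07297462002418514 0.2029193364805553
edge 1 25 0.07452782526269275 -0.19614619021186874
spacer 805 [0.61775275 0.30539294 0.02889018] (array([0.61834979, 0.30518903]), (30.8648738861084, 31.300630569458008), 38.287620544433594)
3.8083
```

View pics/w_sp.png

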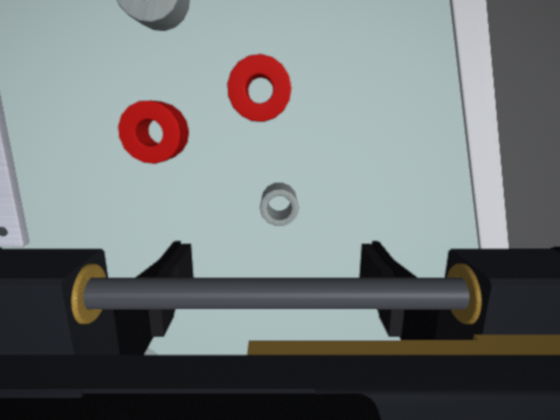

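The spacer is alone at (279,205), and the red rings are clear of the fingers. Picking it now and placing it on the post.

```bash
cat >>h.py <<'E'
POST=np.array([.5338,.0471]); YAW=np.radians(-15.9); RY=np.radians(165)
def pick(c,h,op):
    env.set_gripper(op,20); env.move_l([*c,.15],.3); env.move_l([*c,h+GO],.12)
    env.set_gripper(0.0,20); s=env.state(); print("grip",s["finger_gap"],s["grasp_force"],s["ee_pos"],s["time"])
    env.move_l([*c,.21],.3)
def place(h,base,op):
    env.goto([*POST,.21],rv(RY)); env.move_l([*POST,base+h+GO+.015],.12)
    s=env.state(); print("pre",s["force"],s["ee_pos"],s["finger_gap"])
    r=env.move_l([*POST,base+h+GO-.006],.04,max_force=8)
    s=env.state(); print("down",r,s["force"],s["ee_pos"],"bottom",s["ee_pos"][2]-GO-h,s["time"])
E
python3 - <<'E'
from h import *
pick((.6183,.3052),.027,.052)
place(.027,.012,.05)
E
```

```text
grip 0.03179916076454916 20.000652708113194 [0.61855691 0.30538898 0.07859005] 6.2583
pre [-0.60509833  0.29095704 -0.28941053] [0.53436919 0.04722476 0.1055638 ] 0.03192483797022314
down True [ 6.38880616e-01 -1.71839430e-04  1.07430518e+00] [0.53423184 0.04711697 0.08929412] bottom 0.011294118478189442 9.3667
```

Seated at plate height. I'll release it and go on to the collar.

```bash
python3 - <<'E'
from h import *
env.set_gripper(.05); env.move_l([*POST,.2],.25)
env.goto([.443,.2575,.2],rv(RY)); p,d,P=look(save="w_col")
X=sel(P,d,(.443,.2575),.04,.022,.038); c,s,_=rect(X); print("collar",len(X),X.mean(0),c,s)
assert np.hypot(*(c-[.443,.2575]))<.005
pick(c,.024,.066)
place(.024,.042,.06)
E
```

```text
collar 2284 [0.44001884 0.25856501 0.02948514] [0.44095026 0.25831653] (46.88746643066406, 46.95164108276367)
grip 0.04779940377516342 19.99901039434917 [0.441214   0.25856706 0.07551065] 13.7667
pre [-0.26885774 -0.36099891 -1.10866196] [0.53408777 0.04757243 0.13243259] 0.04805988839791903
down True [ 1.14647093 -1.20471989  2.45485586] [0.53423709 0.04719635 0.11640035] bottom 0.041400353648132764 16.5167
```

```bash
python3 - <<'E'
from h import *
env.set_gripper(.064); env.move_l([*POST,.24],.25)
env.goto([.50,.0,.29],rv(np.radians(75))); p,d,P=look(save="w_chk")
X=sel(P,d,POST,.03,.062,.078); print("collar top",len(X),X.mean(0),rect(X))
env.set_gripper(.085)
env.goto([.494,-.2755,.26],rv(np.radians(68))); p,d,P=look(save="w_blk"); np.save("pics/w_blk.npy",P)
X=sel(P,d,(.494,-.2755),.075,.054,.068); print("block",len(X),X.mean(0),rect(X),env.state()["time"])
E
python3 -c "
import cv2,numpy as np
a=cv2.imread('pics/w_chk.png')[:300];b=cv2.imread('pics/w_blk.png')[:300]
cv2.imwrite('pics/both.png',np.vstack([a,b]))"
```

```text
collar top 1911 [0.53406674 0.04727058 0.07158722] (array([0.53409851, 0.04657166]), (46.79648971557617, 46.869083404541016), 75.2072982788086)
block 4441 [ 0.4942528  -0.27355341  0.05964435] (array([ 0.49352621, -0.27537366]), (100.25804138183594, 50.06086730957031), 68.7293701171875) 20.9417
```

View pics/both.png

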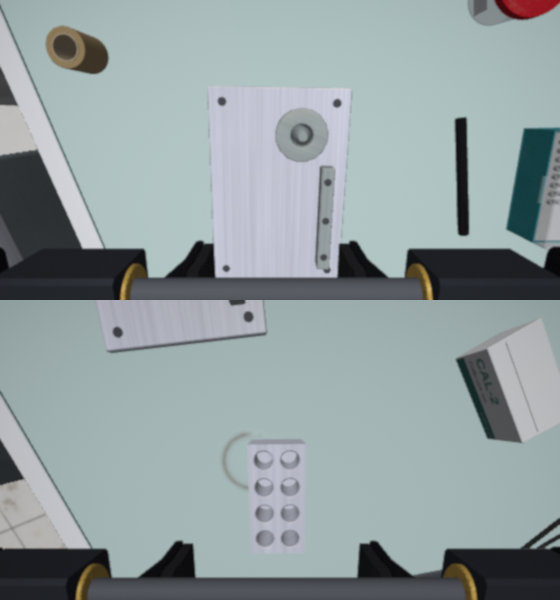

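The collar is on the post with its top at 71.6 mm, so the stack is home. The block is at (276,495), clear of everything else. Now I'll grip it and set it on the plate short of the corner.

```bash
cat >>h.py <<'E'
Rf=np.array([[np.cos(YAW),-np.sin(YAW)],[np.sin(YAW),np.cos(YAW)]])
O=POST-Rf@[.020,.065]; BH=.048
W=lambda x,y:O+Rf@[x,y]
def rep(t):
    s=env.state(); f=Rf.T@np.array(s["force"])[:2]; p=Rf.T@(s["ee_pos"][:2]-O)
    print(t,"F",f.round(2),round(s["force"][2],2),"pos",(p*1e3).round(2),"bot",round((s["ee_pos"][2]-GO-BH)*1e3,2),"gap",round(s["finger_gap"]*1e3,1),"M",np.round(s["moment"],2),"yaw",np.degrees(Ro.from_rotvec(s["tcp_rot"]).as_euler('ZYX')).round(2),round(s["time"],2))
    return p
E
python3 - <<'E'
from h import *
c=(.4937,-.2754)
env.goto([*c,.17],rv(np.radians(68.7))); env.move_l([*c,BH+GO],.1)
env.set_gripper(0.0,40); rep("grip"); env.move_l([*c,.18],.15)
env.goto([*W(.010,-.027),.18],rv(YAW+np.pi/2)); rep("over")
env.move_l([*W(.010,-.027),BH+GO+.018],.1); rep("pre")
print(env.move_l([*W(.010,-.027),BH+GO+.008],.02,max_force=5)); rep("down")
E
```

```text
grip F [ 2.04 -0.03] 0.14 pos [  70.17 -256.2 ] bot 0.14 gap 49.7 M [-0.15 -0.08  0.01] yaw [6.8700e+01 1.0000e-02 1.7995e+02] 22.94
over F [ 0.73 -0.34] -4.77 pos [ 10.54 -28.59] bot 80.93 gap 50.0 M [-0.14  0.09 -0.04] yaw [7.3980e+01 8.0000e-02 1.7996e+02] 24.57
pre F [-0.1  -0.92] -4.54 pos [ 10.58 -27.31] bot 18.33 gap 49.8 M [-0.09  0.07 -0.02] yaw [ 74.06  -0.   179.94] 25.36
True
down F [-0.75  0.49] 5.43 pos [ 10.49 -26.73] bot 12.04 gap 50.0 M [-0.06  0.2   0.03] yaw [ 7.4130e+01 -5.0000e-02  1.7994e+02] 25.75
```

```bash
python3 - <<'E'
from h import *
z=env.state()["ee_pos"][2]
for k in range(6):
    z+=.0003; env.move_l([*W(.0104,-.027),z],.02); env.dwell(.15); s=env.state()
    if s["force"][2]<-.5: break
rep("relieved")
print(env.move_l([*W(.028,-.027),z],.02,max_force=12)); p=rep("x")
env.dwell(.3); rep("x settled")
E
```

```text
relieved F [-0.1   0.28] -2.81 pos [ 10.13 -26.95] bot 12.12 gap 49.6 M [-0.    0.04  0.02] yaw [ 7.4130e+01  3.0000e-02 -1.7987e+02] 26.15
True
x F [-1.37  0.65] 5.92 pos [ 22.43 -27.06] bot 12.18 gap 49.4 M [-0.09  0.07  0.06] yaw [ 7.4150e+01  1.0000e-02 -1.7957e+02] 26.82
x settled F [-0.32 -0.11] 4.88 pos [ 22.38 -27.05] bot 12.17 gap 49.7 M [-0.05  0.02  0.02] yaw [ 7.4150e+01  1.0000e-02 -1.7959e+02] 27.12
```

```bash
python3 - <<'E'
from h import *
z=env.state()["ee_pos"][2]+.0003
env.move_l([*W(.0222,-.027),z],.02); env.dwell(.2); rep("up")
for x in (.0228,.0234,.024,.0246):
    env.move_l([*W(x,-.027),z],.01); env.dwell(.15); rep(x)
    if abs((Rf.T@np.array(env.state()["force"])[:2])[0])>12: break
E
```

```text
up F [ 0.91 -0.42] -3.45 pos [ 22.29 -27.01] bot 12.33 gap 49.8 M [-0.16 -0.07 -0.03] yaw [ 7.4160e+01  7.0000e-02 -1.7939e+02] 27.58
0.0228 F [-0.32 -0.21] -3.41 pos [ 22.6  -27.03] bot 12.35 gap 49.8 M [-0.01  0.18  0.01] yaw [ 7.4170e+01  7.0000e-02 -1.7935e+02] 27.98
0.0234 F [-3.34 -0.08] -0.77 pos [ 22.85 -27.02] bot 12.35 gap 49.6 M [0.12 0.74 0.06] yaw [ 7.417e+01  6.000e-02 -1.793e+02] 28.38
0.024 F [-5.21 -0.27] 1.57 pos [ 22.97 -27.01] bot 12.36 gap 50.0 M [0.23 1.12 0.  ] yaw [ 7.4180e+01  5.0000e-02 -1.7922e+02] 28.78
0.0246 F [-6.36 -0.12] 3.59 pos [ 23.09 -27.02] bot 12.39 gap 49.6 M [ 0.32  1.44 -0.02] yaw [ 7.4170e+01  4.0000e-02 -1.7915e+02] 29.18
```

Contact with the fence is real, but the tool has tilted by 0.85° because each move kept the drifted attitude. I'll back off, restore the commanded attitude and press again with it fixed.

```bash
cat >>h.py <<'E'
def go(x,y,z,v=.015,t=.12,tilt=0.,dy=0.):
    # tilt: roll (deg) about tool x, to counter the lean
    A=(Ro.from_rotvec(rv(YAW+np.pi/2+np.radians(dy)))*Ro.from_euler('x',tilt,degrees=True)).as_rotvec()
    env.move_l([*W(x,y),z],v,attitude=A); env.dwell(t); return rep(f"cmd {x*1e3:.1f} {y*1e3:.1f} {z*1e3:.1f}")
E
python3 - <<'E'
from h import *
Z=.012+BH+GO
go(.017,-.027,Z+.002)
for dz in(.0008,.0004,0,-.0004,-.0008):
    go(.017,-.027,Z+dz)
    if env.state()["force"][2]>-1: break
for x in (.020,.021,.022,.023,.024):
    go(x,-.027,Z+dz)
    if (Rf.T@np.array(env.state()["force"])[:2])[0]<-7: break
E
```

```text
cmd 17.0 -27.0 113.0 F [1.25 0.58] -5.04 pos [ 17.27 -26.98] bot 14.05 gap 49.8 M [-0.1   0.05  0.01] yaw [ 74.1    0.   179.97] 29.97
cmd 17.0 -27.0 111.8 F [-0.5   0.35] -4.32 pos [ 17.03 -27.02] bot 12.76 gap 49.5 M [-0.08  0.06  0.05] yaw [ 74.1   0.  180. ] 30.33
cmd 17.0 -27.0 111.4 F [-0.7   0.05] -4.42 pos [ 17.02 -26.98] bot 12.41 gap 49.9 M [-0.09  0.1  -0.02] yaw [ 74.1  -0.  180. ] 30.7
cmd 17.0 -27.0 111.0 F [-0.26 -0.29] -3.24 pos [ 17.09 -26.99] bot 12.07 gap 49.6 M [-0.11  0.08  0.02] yaw [ 74.1   -0.   179.99] 31.07
cmd 17.0 -27.0 110.6 F [-1.93  0.14] 5.54 pos [ 17.07 -27.  ] bot 12.02 gap 49.8 M [-0.05  0.64  0.  ] yaw [ 7.409e+01 -3.000e-02  1.800e+02] 31.43
cmd 20.0 -27.0 110.6 F [-9.85  0.27] 15.58 pos [ 17.72 -27.06] bot 12.13 gap 49.8 M [ 0.4   2.1  -0.04] yaw [ 7.4100e+01 -8.0000e-02 -1.7965e+02] 31.9
```

Bearing down made it drag, so that stop was false. I'll ease the z target and slide lightly.

```bash
python3 - <<'E'
from h import *
Z=.012+BH+GO
go(.017,-.027,Z+.0006)
for x,dz in ((.018,.0001),(.020,.0001),(.021,.0001),(.022,.0001),(.023,.0001),(.024,.0001)):
    go(x,-.027,Z+dz,t=.1)
    if (Rf.T@np.array(env.state()["force"])[:2])[0]<-7: break
E
```

```text
cmd 17.0 -27.0 111.6 F [0.57 0.67] -5.04 pos [ 17.12 -26.98] bot 12.31 gap 49.6 M [-0.11  0.04 -0.  ] yaw [7.41e+01 2.00e-02 1.80e+02] 32.38
cmd 18.0 -27.0 111.1 F [-0.02 -0.37] -3.19 pos [ 18.18 -27.04] bot 12.06 gap 49.4 M [-0.05  0.1  -0.03] yaw [7.4090e+01 1.0000e-02 1.7998e+02] 32.73
cmd 20.0 -27.0 111.1 F [ 0.65 -0.58] -3.78 pos [ 20.34 -26.99] bot 12.07 gap 50.0 M [-0.11  0.05  0.01] yaw [7.4100e+01 1.0000e-02 1.7995e+02] 33.11
cmd 21.0 -27.0 111.1 F [-0.63  0.42] -3.91 pos [ 21.15 -26.99] bot 12.07 gap 49.6 M [-0.06  0.01  0.01] yaw [ 74.1    0.   179.98] 33.46
cmd 22.0 -27.0 111.1 F [-1.07  0.29] -1.39 pos [ 21.84 -27.01] bot 12.07 gap 49.8 M [-0.08  0.36  0.06] yaw [  74.11    0.   -179.98] 33.81
cmd 23.0 -27.0 111.1 F [-4.46 -0.12] 2.31 pos [ 22.05 -27.02] bot 12.11 gap 49.8 M [0.09 1.09 0.12] yaw [ 7.4120e+01 -1.0000e-02 -1.7986e+02] 34.16
cmd 24.0 -27.0 111.1 F [-7.56 -0.66] 5.02 pos [ 22.24 -27.04] bot 12.14 gap 49.7 M [0.32 1.61 0.13] yaw [ 7.4130e+01 -3.0000e-02 -1.7974e+02] 34.51
```

True fence contact is at x≈21.8 mm in my estimated frame, about 2 mm off, which is within calibration. Next I'll ease off x, slide toward the collar, then press both.

```bash
python3 - <<'E'
from h import *
Z=.012+BH+GO+.0001
go(.0218,-.027,Z,t=.1)
fy=lambda:(Rf.T@np.array(env.state()["force"])[:2])[1]
for y in (-.020,-.014,-.011,-.010,-.009,-.008,-.007,-.006,-.005,-.004,-.003):
    go(.0218,y,Z,t=.1,v=.02)
    if fy()<-6: break
E
```

```text
cmd 21.8 -27.0 111.1 F [-2.83 -0.43] -1.21 pos [ 21.81 -27.02] bot 12.07 gap 49.8 M [0.01 0.58 0.07] yaw [  74.1     0.   -179.99] 34.91
cmd 21.8 -20.0 111.1 F [-2.52 -1.7 ] -1.89 pos [ 21.82 -19.83] bot 12.07 gap 50.0 M [-0.36  0.64  0.07] yaw [ 7.411e+01 -1.000e-02  1.800e+02] 35.51
cmd 21.8 -14.0 111.1 F [-1.99  0.54] -2.34 pos [ 21.83 -13.28] bot 12.08 gap 49.8 M [ 0.06  0.47 -0.01] yaw [ 7.4130e+01 -5.0000e-02  1.7999e+02] 36.06
cmd 21.8 -11.0 111.1 F [-1.89 -0.91] -2.06 pos [ 21.82 -10.76] bot 12.06 gap 49.4 M [-0.08  0.46  0.06] yaw [ 7.411e+01 -1.000e-02  1.800e+02] 36.46
cmd 21.8 -10.0 111.1 F [-1.2 -1.5] -4.52 pos [ 21.83 -10.02] bot 12.1 gap 49.6 M [-0.24  0.46  0.01] yaw [ 74.1    0.   179.99] 36.81
cmd 21.8 -9.0 111.1 F [-1.21 -1.79] -2.65 pos [21.82 -9.07] bot 12.08 gap 49.8 M [-0.33  0.52 -0.01] yaw [7.41e+01 1.00e-02 1.80e+02] 37.16
cmd 21.8 -8.0 111.1 F [-1.04 -1.14] -4.85 pos [21.81 -7.89] bot 12.07 gap 49.8 M [-0.23  0.46  0.04] yaw [ 74.11  -0.   180.  ] 37.51
cmd 21.8 -7.0 111.1 F [-1.71 -4.7 ] -4.54 pos [21.8  -7.64] bot 12.1 gap 49.8 M [-0.94  0.69  0.03] yaw [7.407e+01 4.000e-02 1.800e+02] 37.86
cmd 21.8 -6.0 111.1 F [-0.72 -6.3 ] -3.19 pos [21.79 -7.51] bot 12.09 gap 49.9 M [-1.33  0.79  0.05] yaw [ 7.404e+01  1.000e-01 -1.800e+02] 38.21
```

```bash
python3 - <<'E'
from h import *
Z=.012+BH+GO+.0001
go(.0218,-.0045,Z,t=.1); go(.0228,-.0035,Z,t=.1,tilt=-.1); go(.0236,-.0025,Z,t=.1,tilt=-.2)
go(.0242,-.0020,Z,t=.3,tilt=-.25)
p,d,P=look("top",save="top1"); X=sel(P,d,W(.02,-.008),.075,.064,.08)
Rl=(X[:,:2]-O)@Rf; print(rect(X),Rl.min(0),Rl.max(0))
p2,d2,P2=look(save="w_end"); s=env.state()
c=cv2.resize(p[160:260,220:360],None,fx=4,fy=4,interpolation=cv2.INTER_CUBIC)
cv2.imwrite("pics/end.png",np.hstack([cv2.convertScaleAbs(c,alpha=1.4)]))
E
```

```text
cmd 21.8 -4.5 111.1 F [-1.38 -9.59] -1.76 pos [21.75 -7.3 ] bot 12.11 gap 49.7 M [-1.87  0.98  0.06] yaw [  73.99    0.18 -180.  ] 38.56
cmd 22.8 -3.5 111.1 F [ -4.11 -12.13] 1.89 pos [21.82 -7.22] bot 12.08 gap 49.6 M [-2.12  1.54  0.12] yaw [  73.97    0.23 -179.96] 38.91
cmd 23.6 -2.5 111.1 F [ -5.48 -13.44] 4.89 pos [21.85 -7.17] bot 12.08 gap 49.6 M [-2.36  2.14  0.12] yaw [  73.95    0.29 -179.94] 39.26
cmd 24.2 -2.0 111.1 F [ -7.54 -14.85] 6.29 pos [21.9  -7.14] bot 12.08 gap 50.0 M [-2.57  2.51  0.15] yaw [  73.94    0.31 -179.91] 39.81
(array([ 0.50812521, -0.00768022]), (126.87104797363281, 24.40447425842285), 62.416481018066406) [-0.00403089 -0.05727092] [0.03511047 0.06663967]
```

View pics/w_end.png

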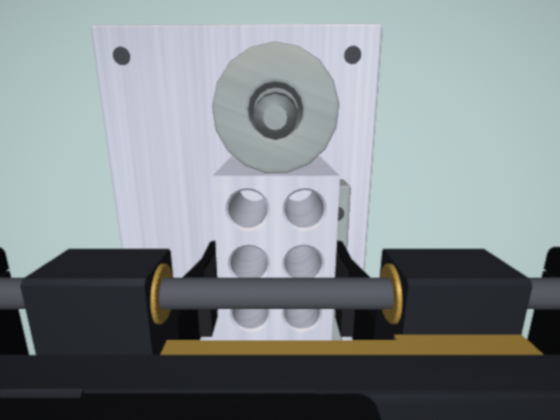

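View pics/end.png

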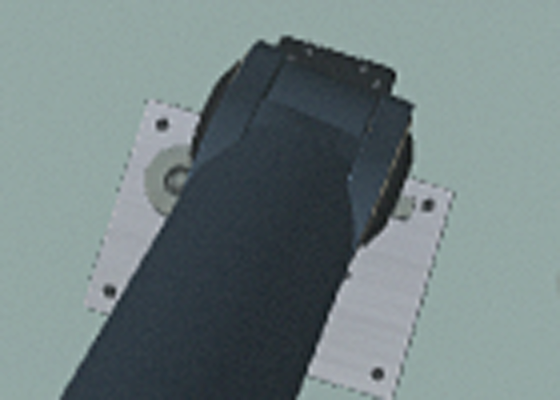

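The wrist view shows the collar's rim at (276,172) meeting the block's end edge at row 174, with the fence right beside the block's long side at (342,200). The push leans the tool about 0.3° in pitch, so I'll take that out to leave the block flat, then check.

```bash
python3 - <<'E'
from h import *
Z=.012+BH+GO+.0001
def fin(x,y,z,roll,pit,dy,t=.3):
    A=(Ro.from_rotvec(rv(YAW+np.pi/2+np.radians(dy)))*Ro.from_euler('xyz',[roll,pit,0],degrees=True)).as_rotvec()
    env.move_l([*W(x,y),z],.01,attitude=A); env.dwell(t); rep("fin")
fin(.0242,-.002,Z,-.4,.25,.1); fin(.0250,-.002,Z,-.5,.5,.2); fin(.0255,-.002,Z,-.5,.6,.25,1.0)
E
```

```text
fin F [ -7.01 -15.74] 7.25 pos [21.74 -7.38] bot 12.04 gap 49.6 M [-2.72  2.74  0.11] yaw [7.4010e+01 7.0000e-02 1.7996e+02] 40.46
fin F [-10.25 -15.03] 10.22 pos [21.78 -7.64] bot 12.01 gap 49.8 M [-2.78  3.25 -0.06] yaw [ 74.09  -0.18 179.98] 41.01
fin F [-11.32 -15.75] 12.26 pos [21.87 -7.72] bot 12.03 gap 49.4 M [-2.87  3.5  -0.04] yaw [  74.13   -0.28 -179.97] 42.26
```

```bash
python3 - <<'E'
from h import *
Z=.012+BH+GO+.0003
def fin(x,y,z,roll,pit,dy,t=.3):
    A=(Ro.from_rotvec(rv(YAW+np.pi/2+np.radians(dy)))*Ro.from_euler('xyz',[roll,pit,0],degrees=True)).as_rotvec()
    env.move_l([*W(x,y),z],.01,attitude=A); env.dwell(t); rep("fin")
fin(.0253,-.002,Z,-.5,.38,.22); fin(.0253,-.002,Z,-.5,.30,.2,.8)
p,d,P=look(save="w_end2"); X=sel(P,d,W(.02,-.008),.09,.064,.08); L=(X[:,:2]-O)@Rf; k=np.array(X[:,2])
b=(L[:,1]<.035); print("block top z vs x,y:",np.linalg.lstsq(np.c_[L[b],np.ones(b.sum())],k[b],rcond=None)[0].round(4),"xrange",L[b].min(0),L[b].max(0))
E
```

```text
fin F [-10.13 -15.65] 8.6 pos [21.86 -7.5 ] bot 12.05 gap 49.4 M [-2.76  3.2  -0.07] yaw [ 7.411e+01 -6.000e-02 -1.800e+02] 42.81
fin F [ -9.54 -15.77] 7.64 pos [21.85 -7.44] bot 12.04 gap 49.5 M [-2.61  3.25  0.03] yaw [ 7.41e+01  2.00e-02 -1.80e+02] 43.86
block top z vs x,y: [-0.0009  0.0098  0.0712] xrange [-0.01666554 -0.03357818] [0.05764625 0.03499833]
```

The attitude is now level and square, with a steady 10 N into the fence and 16 N into the collar, and the block sits at plate height. Handing in.

```bash
python3 -c "
from h import *
print(env.hand_in())"
```

```text
the job is handed in; nothing more can be done
None
```

The job is handed in at about 44 s of the 72 s allowed: the spacer and then the collar are on the post, and the block is flat on the plate, still held with about 10 N against the fence and 16 N against the collar.

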